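Lock the lens, then hold the bracket on its seat for screwing

ROBOT

A 6-joint arm with a two-finger parallel gripper is mounted at the origin on the work surface. World frame = base frame: x ahead of the robot, y to its left, z up, the work surface at z = 0. Lengths are in mm, angles in rad, forces in N, time in s.
With the tool pointing down it reaches from about 275 to 725 mm from the base axis. Payload 15.9 kg.
Tool frame: the origin (TCP) lies at the very end of the fingers, on their centre line; the grasp point (between the pads) lies 19 mm behind it; z points along the fingers, y is the direction in which the jaws open and shut (so a half turn about z gives the same grasp; the last joint's range is limited). The gripper opens to 85 mm and grips with 20 to 120 N. Pads are 22 mm wide; open, the fingers measure 114 mm over their backs; the gripper's body (76 mm by 85 mm) begins 54 mm behind the grasp point. The pads swing forward as they close: fully open they stand 13 mm farther back than shut.
Start: joints at [-1.221, 0.213, -0.034, 1.323, 0, 1.571], TCP at [171.348, -469.708, 231.306] pointing down, gripper open.
Joint ranges: [-2.98, 2.98], [-0.74, 1.72], [-1.14, 1.35], [-2.1, 2.04], [-1.57, 1.44], [-3.14, 3.14]. Speed limits (rad/s): [1.89, 1.89, 2.39, 2.57, 3.14, 3.14].

INTERFACE

Orientations are given as a rotation vector (axis times angle).
In Python, from bench import get_state, read_camera, get_calibration, close_job, search_frame, cut_out, pinpoint gives the robot as it stands.
- The arm moves only by the tool carry_out, never from a script. Its argument "series" is a list of rows, each a list of 2 entries, a list of its own where there are three numbers: the shift along the tool's x, y, z in mm, then the turn about the tool's z in units of 6 degrees (1.0 is 6 degrees). A call has 1 to 20 rows; each row shifts and turns the pose as measured when the row begins, along the tool's axes as they then stand; what a row does not reach is not made up. A row lasts 1/12 s, in which the tool goes at most 41.7 mm and 7.16 degrees, less where a joint would pass 70% of its speed; a pose out of reach is approached as far as the arm can. A call with a gripper value outside its range is refused whole. "gripper" is the closure, from -1 (fully open) to 1 (shut), so that 0 is half open, set as the call begins (left out, the last holds). The fingers move at their own pace and stop on an object; the grip force is fixed at half the most. Time passes only in rows, so rows that do not move let the fingers close. It gives the time, the measured TCP pose, the force and the opening at its end, in the units of the state.
- get_state(): the state, without advancing time (a new reading comes with each control period).
- read_camera(name): name is "scene" or "top" or "wrist"; returns (picture, depth): 400x640x3 uint8, red, green, blue; 400x640 float32, mm along the optical axis (not along the pixel's ray), 0 where there is no reading.
- get_calibration(name): a dict with "mtx" (3x3 intrinsics, pixels), "dist" ([k1, k2, p1, p2, k3] as OpenCV has them; the pictures are not rectified), "R" (3x3) and "t" (3): a world point X has camera coordinates R X + t. Camera axes: x right, y down, z forward; pixel columns grow to the right and rows downward; lengths in mm; the calibration is good to about 2 mm. A picture is of the moment at which its call begins: read the wrist's pose just before it. get_calibration takes no time and is no camera call; for the wrist camera it gives the pose at the moment of the call.
- close_job(): hands the job in, once; it reports no verdict.
Trained networks look in the newest picture that a camera, given by its name, has taken for a name from the list of things; names that differ only in an ending like _2 or _b are one class to them, and where a whole thing is asked for, a point or a joint stands for the part that bears it (a point fixed in the world has none). Each returns a list of dicts, best first, with "confidence" (0 to 1); they miss things now and then, are a little off and sometimes report something else, mostly with a low value. They report only what shows in the picture. A call takes as long as a camera call.
- search_frame(target, camera): "position" ([x, y, z] in mm, in world coordinates, good to about 4 mm: the middle of the surface that is visible of it).
- cut_out(target, camera): "region" (400x640 bool, what is visible of it).
- pinpoint(target, camera): "position" ([x, y, z] in mm, in world coordinates, good to about 4 mm: a listed point, or the origin of a listed thing).
The state is a dict: "time": time; "joint_positions": joint angles; "joint_velocities": joint speeds; "joint_efforts": joint torques, N m; "tool_pos": TCP position; "eef_rot": TCP orientation; "ft_force": force on the tool from outside, world axes, zero at the start; "wrist_torque": the same for the moment, N m; "gripper_width": finger opening in mm.
Only numpy, scipy, OpenCV 4.12 (cv2) and the standard library are available. Lean on these libraries where they do the work, as an engineer would, in place of code of your own. Each camera call takes 0.05 s, during which the arm holds its last target. There are 200 camera calls.

TASK

Lock the lens of the clamped camera head: turn its collar clockwise, seen from above, until the collar's lug stands over the small raised index rib on the head's top. Then bring the loose metal angle bracket to the sprung pad on the head's side, its upright plate square to the pad and centred on it and its foot flat on the bench, and press it on steadily with about 8 newtons, so that the pad sinks about half of its travel but never reaches the bottom. Finish while still holding it pressed like that, so that a colleague can put the screws in; leave the other things on the bench where they are.

Things in the scene. Friction and masses are not known exactly. Their poses are not given: they have to be found in the camera images.
- camera_head: White camera head, 100 (x) x 76 (y) mm, top at 50 mm, fixed to the bench on an 8 mm nest plate 130 x 76 mm. An upright lens, barrel 42 mm across, its top 98 mm above the bench, stands on it; the lens axis is z through the origin. Origin: centre of the underside, at bench height. The sprung pad is on its -y side (side face 38 mm from the origin), the index rib on its -x side.
- lock_collar (a joint): Aluminium ring with black ribs on the lens axis, 56 mm across, 53 to 80 mm above the bench, with one lug 12 mm wide, 60 to 72 mm above the bench, out to 68 mm from the axis. Rad: 0 = lug along the head's -y, over the pad, in the bracket's way; grows clockwise from above; 1.571 = lug along the head's -x, over the rib: locked. Turns on to 1.95. Friction 0.12 N m; stays where left.
- lug_tip (a point): Outer end of the collar's lug, 68 mm from the lens axis and 66 mm above the bench; turns with the collar.
- index_rib (a point): The index rib: a black raised rib 14 mm long, 4 mm wide and 3 mm high on the head's top, on its -x side, pointing to the lens axis; this point is in its top, 45 mm from the axis and 53 mm above the bench.
- seat_pad (a joint): Sprung black rubber block, 60 mm wide (head's x), 11 to 47 mm above the bench, on the head's -y side. Value in m: how far it is pushed in towards the head (+y); 0 = free, 18 mm proud of the side face; bottom at 0.016. Spring 1000 N/m, no preload: 8 mm is 8 N.
- pad_face (a point): Centre of the pad's outer face, 56 mm from the lens axis when free and 29 mm above the bench; moves with the pad. Its axes are those of the head: the face looks along -y.
- bracket: Loose aluminium angle bracket, about 0.35 kg. Foot 70 (x) x 100 (y) x 6 mm; upright plate 70 mm wide, 6 mm thick, 85 mm high at its +y end; a rib 14 mm thick (x) on the middle of the foot from y = -44 mm to the plate, top 52 mm above the bench. Origin: centre of the underside. +y is where the plate's outer face, which goes on the pad, looks; on the pad its axes match the head's.
- bracket_face (a point): Point of the upright plate's outer face on the bracket's mid plane, 29 mm above its underside and 50 mm in +y from its origin; it is to meet point pad_face.
- bracket_grip (a point): Point in the bracket's rib good for gripping (across x, 14 mm thick): 15 mm in -y of the bracket's origin and 40 mm above its underside.
- screwdriver: Bystander: a screwdriver lying on the bench.
- parts_bin: Bystander: an open blue bin 100 x 140 mm, 55 mm high. Origin under its centre.
- cleaner: Bystander: a white bottle, 52 mm in diameter and 130 mm high. Origin under its centre.
- lens_cap: Bystander: a black lens cap, 50 mm in diameter and 10 mm thick, lying flat. Origin under its centre.

How it is judged:
By the outcome, as a careful person would: the job done as asked, in the order asked, and still so for the second after the job is handed in, while the arm keeps its last pose, push and grip.
It also fails if it takes over 54 s, if anything falls off the work surface, if the arm or the gripper's body presses on something with over 40 N, if the wrist force passes 120 N, or if a joint passes its speed limit or range.

## Working session

There is one attempt and no reset: what is moved stays moved. The work goes in short steps, Python scripts to look and compute and a tool call to move; the robot and the scene stay as the last step left them, time stands still between calls to the robot, and variables do not carry over. Pictures are saved under pics/ and viewed, about 8 in all and at most 12, crops included, and the job is handed in when it is done.

Besides the shell and the picture viewer there is one more tool, called after "Call:" as name([rows], argument=value, ...), one row to a line, values as JSON. carry_out: Moves the arm, as the interface text tells. Its arguments: {"type":"object","properties":{"series":{"type":"array","items":{"type":"array"}},"gripper":{"type":"number"}},"required":["series"]}

```bash
ls; mkdir -p pics; python3 - <<'E'
from bench import *
import cv2,numpy as np
s=get_state(); print({k:np.round(v,3).tolist() for k,v in s.items()})
ims=[]
for c in ['scene','top']:
    p,d=read_camera(c); cv2.imwrite(f'pics/{c}0.png',p[:,:,::-1])
    for n in ['camera_head','lug_tip','index_rib','pad_face','bracket','bracket_face','bracket_grip','parts_bin','cleaner','lens_cap','screwdriver']:
        r=pinpoint(n,c); print(c,n,[(np.round(q['position'],1).tolist(),round(q['confidence'],2)) for q in r[:2]])
E
```

```text
pics
{'time': 0.0, 'joint_positions': [-1.221, 0.213, -0.035, 1.323, 0.0, 1.571], 'joint_velocities': [-0.001, -0.001, -0.001, 0.001, -0.001, -0.0], 'joint_efforts': [0.002, -68.616, 48.712, 0.017, 0.0, -0.0], 'tool_pos': [171.258, -469.41, 230.826], 'eef_rot': [-3.093, -0.546, 0.0], 'ft_force': [0.387, -0.405, -0.109], 'wrist_torque': [0.024, 0.013, -0.01], 'gripper_width': 85.773}
scene camera_head [([543.6, 180.7, -2.4], 0.61), ([495.0, 180.6, 54.0], 0.3)]
scene lug_tip [([518.5, 112.1, 66.4], 0.62)]
scene index_rib [([495.6, 179.1, 54.3], 0.63)]
scene pad_face [([537.0, 123.3, 34.2], 0.53)]
scene bracket [([533.0, -188.5, -2.3], 0.79)]
scene bracket_face [([511.8, -137.0, 27.6], 0.68), ([361.7, -398.0, 4.4], 0.67)]
scene bracket_grip [([537.6, -202.1, 42.5], 0.8)]
scene parts_bin [([771.7, -109.9, 2.8], 0.8)]
scene cleaner [([738.2, 337.5, 0.8], 0.84)]
scene lens_cap [([425.4, 283.3, -2.4], 0.66)]
scene screwdriver [([735.8, 335.5, 0.6], 0.5)]
top camera_head [([542.8, 180.1, -1.9], 0.9)]
top lug_tip [([523.2, 112.0, 62.2], 0.83)]
top index_rib []
top pad_face [([545.4, 125.0, 28.4], 0.52)]
top bracket [([532.6, -187.1, 3.6], 0.63)]
top bracket_face [([507.8, -144.5, 30.1], 0.71)]
top bracket_grip [([540.6, -202.1, 42.5], 0.76)]
top parts_bin [([773.4, -113.5, -1.0], 0.56)]
top cleaner [([734.4, 336.9, 1.1], 0.71)]
top lens_cap [([429.2, 282.1, 3.3], 0.7)]
top screwdriver [([370.0, -394.6, 5.3], 0.78)]
```

View pics/top0.png

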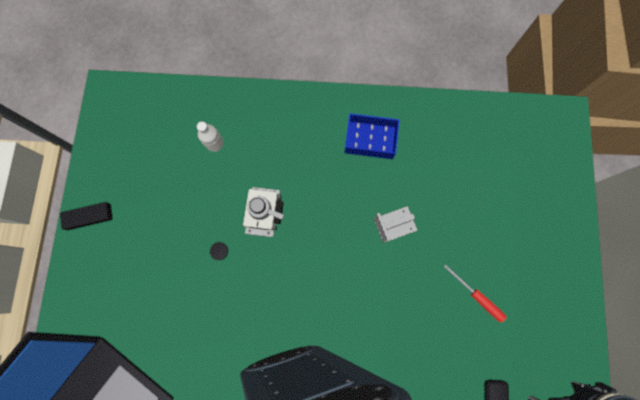

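View pics/scene0.png

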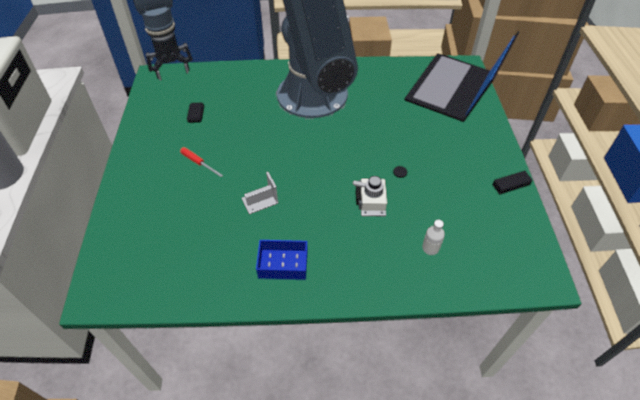

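The top view shows the head near (262,210) with the lug pointing right and slightly down at (280,216), the bracket at (397,224) turned about 0.45 rad, and the cap, bottle, bin and screwdriver clear of both. The scene view agrees.

```bash
cat > h.py <<'E'
from bench import *
import numpy as np,cv2
from scipy.spatial.transform import Rotation as Ro
def pose():
    s=get_state(); return np.array(s['tool_pos']),Ro.from_rotvec(s['eef_rot']).as_matrix(),s
def yaw(R): return np.arctan2(R[1,0],R[0,0])   # world heading of tool x
def plan(target,xh=None,n=None):
    p,R,s=pose(); d=R.T@(np.array(target)-p)
    y=yaw(R); dy=0 if xh is None else (xh-y+np.pi/2)%np.pi-np.pi/2
    print('pos',p.round(1),'toolx heading',round(y,3),'tilt z',R[:,2].round(3),'j6',s['joint_positions'][5].round(3) if hasattr(s['joint_positions'][5],'round') else s['joint_positions'][5])
    print('shift',d.round(1),'turn units(+cw)',round(-np.degrees(dy)/6,2),'rows>=',np.linalg.norm(d)/41.7)
def world(c,px,depth=None,cal=None,z=None):
    cal=cal or get_calibration(c); K,D=np.array(cal['mtx']),np.array(cal['dist']);R,t=np.array(cal['R']),np.array(cal['t']).ravel()
    u=cv2.undistortPoints(np.array(px,float).reshape(-1,1,2),K,D).reshape(-1,2); r=np.c_[u,np.ones(len(u))]
    if z is None: return (r*np.array(depth).reshape(-1,1)-t)@R
    o=-R.T@t; w=r@R; return o+w*((z-o[2])/w[:,2])[:,None]
E
python3 - <<'E'
from h import *
p,R,s=pose(); c=get_calibration('wrist'); Rc=np.array(c['R']);o=-Rc.T@np.array(c['t']).ravel()
print('cam in tool',(R.T@(o-p)).round(1),'optical axis tool',(R.T@Rc[2]).round(3),'right',(R.T@Rc[0]).round(3),c['mtx'])
plan([500,170,260])
E
```

```text
cam in tool [  79.8    0.6 -143.4] optical axis tool [-0.31  -0.     0.951] right [-0.  1.  0.] [[296.35356956   0.         314.67820433]
 [  0.         296.35356956 196.77650603]
 [  0.           0.           1.        ]]
pos [ 171.3 -469.7  231.3] toolx heading 0.35 tilt z [-0. -0. -1.] j6 1.571
shift [ 528.  -488.3  -28.7] turn units(+cw) -0.0 rows>= 17.260565383022374
```

Call:
carry_out([
  [[29,-23,-1.4],0],
  [[29,-23,-1.4],0],
  [[29,-23,-1.4],0],
  [[29,-23,-1.4],0],
  [[29,-23,-1.4],0],
  [[29,-23,-1.4],0],
  [[29,-23,-1.4],0],
  [[29,-23,-1.4],0],
  [[29,-23,-1.4],0],
  [[29,-23,-1.4],0],
  [[29,-23,-1.4],0],
  [[29,-23,-1.4],0],
  [[29,-23,-1.4],0],
  [[29,-23,-1.4],0],
  [[29,-23,-1.4],0],
  [[29,-23,-1.4],0],
  [[29,-23,-1.4],0],
  [[29,-23,-1.4],0],
  [[29,-23,-1.4],0],
  [[0,0,0],0],
])

```text
time: 2.87
tool_pos: [553.7, 159.0, 258.3]
eef_rot: [3.093, 0.537, 0.008]
ft_force: [1.1, 1.0, 0.6]
gripper_width: 85.5
```

```bash
python3 - <<'E'
from h import *
plan([518,110,150],1.26); print(get_state()['joint_positions'],get_state()['time'])
cal=get_calibration('wrist');p,d=read_camera('wrist'); cv2.imwrite('pics/w1.png',p[:,:,::-1]); np.save('w1d.npy',d)
import pickle; pickle.dump(cal,open('w1.pkl','wb'))
for n in ['camera_head','lug_tip','index_rib','pad_face']:
    r=pinpoint(n,'wrist'); print(n,[(np.round(q['position'],1).tolist(),round(q['confidence'],2)) for q in r[:2]])
E
```

```text
pos [553.7 159.  258.3] toolx heading 0.344 tilt z [ 0.005 -0.001 -1.   ] j6 3.079
shift [-50.7  33.7 108.2] turn units(+cw) -8.75 rows>= 2.97630718231044
[ 2.81108485e-01  3.69811385e-01  2.45223237e-01  1.44129714e+00
 -2.81386188e-03  3.07887666e+00] 2.8667
camera_head [([541.5, 179.3, -2.4], 0.78)]
lug_tip [([517.2, 115.0, 67.9], 0.67)]
index_rib [([498.5, 178.8, 53.6], 0.96)]
pad_face [([542.2, 122.0, 29.4], 0.87)]
```

View pics/w1.png

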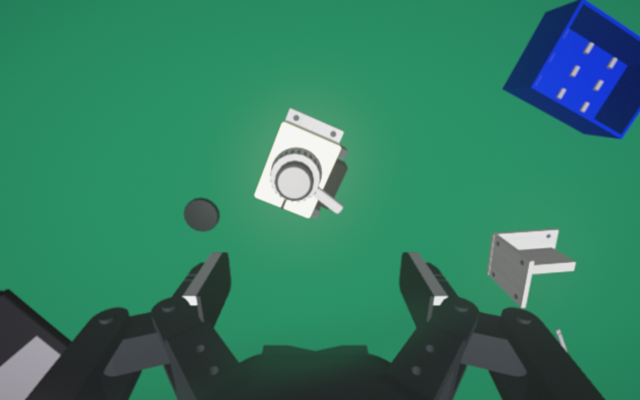

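The wrist view shows the head at (300,175) with its rib at (283,203), the lug tip at (338,208), and the bracket at (530,265). Next I fit the head's pose from depth.

```bash
cat >> h.py <<'E'
def cloud(c):
    cal=get_calibration(c); p,d=read_camera(c); v,u=np.nonzero(d>0)
    return p,d,cal,world(c,np.c_[u,v],d[v,u],cal),(u,v)
E
python3 - <<'E'
from h import *
import pickle
cal=pickle.load(open('w1.pkl','rb')); d=np.load('w1d.npy')
v,u=np.nonzero(d>0); W=world('wrist',np.c_[u,v],d[v,u],cal)
n=np.hypot(W[:,0]-543,W[:,1]-180)<85
for nm,a,b in [('plate8',4,12),('top50',46,51.5),('lug',68,75),('lens',94,102),('bench',-3,3)]:
    P=W[n&(W[:,2]>a)&(W[:,2]<b)]
    print(nm,len(P),P[:,2].mean().round(1),cv2.minAreaRect(P[:,:2].astype(np.float32)))
    if nm=='lens': print('circ',cv2.minEnclosingCircle(P[:,:2].astype(np.float32)))
    if nm=='lug':
        Q=P[np.hypot(P[:,0]-543,P[:,1]-180)>36]; print(len(Q),Q.mean(0).round(1),np.percentile(np.hypot(Q[:,0]-543,Q[:,1]-180),98))
E
```

```text
plate8 655 8.6 ((601.4146118164062, 175.5025634765625), (75.6889877319336, 16.681869506835938), 87.30628967285156)
top50 2867 49.8 ((544.361328125, 170.0940704345703), (93.87409210205078, 100.06761169433594), 86.70655822753906)
lug 369 72.0 ((549.1704711914062, 156.67196655273438), (96.42525482177734, 34.93942642211914), 71.49142456054688)
263 [529.  130.4  72.1] 66.96794696619226
lens 1164 98.8 ((545.0762329101562, 178.75128173828125), (41.0646858215332, 40.5803337097168), 50.655860900878906)
circ ((544.9176025390625, 178.7519073486328), 20.903390884399414)
bench 5001 0.7 ((543.1380615234375, 180.29928588867188), (169.14892578125, 169.30079650878906), 21.843948364257812)
```

Call:
carry_out([
  [[0,0,4],-1.15],
  [[0,0,4],-1.15],
  [[0,0,4],-1.15],
  [[0,0,4],-1.15],
  [[0,0,4],-1.15],
  [[0,0,4],-1.15],
  [[0,0,4],-1.15],
  [[0,0,4],-1.15],
  [[0,0,4],-1.15],
  [[0,0,4],-1.15],
  [[0,0,4],-1.15],
  [[0,0,4],-1.15],
  [[0,0,4],-1.15],
  [[0,0,4],-1.15],
  [[0,0,4],-1.15],
  [[0,0,4],-1.15],
  [[0,0,4],-1.15],
  [[0,0,4],-1.15],
  [[0,0,4],-1.15],
  [[0,0,4],-1.15],
])

```text
time: 4.78
tool_pos: [545.4, 127.0, 188.9]
eef_rot: [0.485, 3.082, 0.004]
ft_force: [-0.3, -0.8, -0.4]
gripper_width: 85.3
```

```bash
python3 -c "
from h import *
plan([528,127.5,110],-1.89)"
```

```text
pos [545.4 127.  188.9] toolx heading 2.83 tilt z [ 0.022 -0.001 -1.   ] j6 0.544
shift [18.3 -5.3 78.5] turn units(+cw) -14.93 rows>= 1.9377962349657278
```

Call:
carry_out([
  [[0,0,3],-1.1],
  [[0,0,3],-1.1],
  [[0,0,3],-1.1],
  [[0,0,3],-1.1],
  [[0,0,3],-1.1],
  [[0,0,3],-1.1],
  [[0,0,3],-1.1],
  [[0,0,3],-1.1],
  [[0,0,3],-1.1],
  [[0,0,3],-1.1],
  [[0,0,3],-1.1],
  [[0,0,3],-1.1],
  [[0,0,3],-1.1],
  [[0,0,3],-0.7],
  [[0,0,0],0],
])

```text
time: 6.03
tool_pos: [540.1, 107.4, 153.2]
eef_rot: [-1.914, 2.46, -0.031]
ft_force: [0.7, -1.0, 0.5]
gripper_width: 85.3
```

```bash
python3 -c "
from h import *
plan([528,127.5,110],-1.89)"
```

```text
pos [540.1 107.4 153.2] toolx heading -1.819 tilt z [ 0.032 -0.001 -0.999] j6 -1.122
shift [-16.2  18.   42.8] turn units(+cw) 0.68 rows>= 1.1782565592438279
```

Call:
carry_out([
  [[-6,6,14],0.35],
  [[-6,6,14],0.35],
  [[-5,6,14],0],
  [[0,0,0],0],
])

```text
time: 6.37
tool_pos: [528.6, 125.5, 112.5]
eef_rot: [-1.794, 2.543, -0.033]
ft_force: [-1.1, -0.4, -0.7]
gripper_width: 85.5
```

```bash
python3 -c "
from h import *
plan([528,127.5,58],-1.89)
p,d=read_camera('wrist'); cv2.imwrite('pics/w2.png',p[:,:,::-1])"
```

```text
pos [528.6 125.5 112.5] toolx heading -1.912 tilt z [ 0.036 -0.    -0.999] j6 -0.991
shift [-1.   3.1 54.4] turn units(+cw) -0.21 rows>= 1.3067969522995122
```

View pics/w2.png

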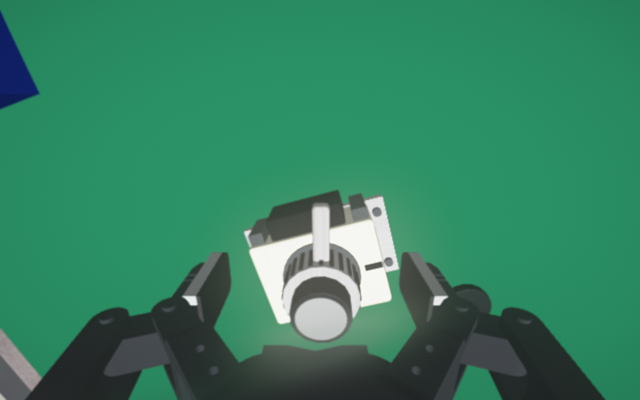

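The lug is at (321,235), upright and centred between the jaws. I go down and close on it.

Call:
carry_out([
  [[0,1.5,15],-0.1],
  [[0,1,15],-0.1],
  [[0,0,14],0],
  [[0,0,8],0],
  [[0,0,0],0],
])

```text
time: 6.83
tool_pos: [532.6, 123.2, 66.8]
eef_rot: [-1.805, 2.524, -0.04]
ft_force: [0.0, 0.3, 0.0]
gripper_width: 85.3
```

Call:
carry_out([
  [[0,0,0],0],
  [[0,0,0],0],
  [[0,0,0],0],
  [[0,0,0],0],
  [[0,0,0],0],
  [[0,0,0],0],
  [[0,0,0],0],
  [[0,0,0],0],
], gripper=1)

```text
time: 7.5
tool_pos: [534.9, 123.2, 72.2]
eef_rot: [-1.799, 2.522, -0.042]
ft_force: [0.5, 1.1, 1.1]
gripper_width: -0.2
```

```bash
python3 -c "
from h import *
plan([528,127.5,58],-1.89)"
```

```text
pos [534.9 123.2  72.2] toolx heading -1.902 tilt z [ 0.051  0.003 -0.999] j6 -1.008
shift [-1.5  8.6 13.9] turn units(+cw) -0.11 rows>= 0.3934209257907394
```

The fingers rose while holding and shut above the lug, because zero rows drift upward. I open again and measure that drift.

Call:
carry_out([
  [[0,0,0],0],
  [[0,0,0],0],
  [[0,0,0],0],
  [[0,0,0],0],
  [[0,0,0],0],
], gripper=-0.2)

```text
time: 7.92
tool_pos: [535.2, 123.3, 72.4]
eef_rot: [-1.799, 2.521, -0.043]
ft_force: [-0.1, 0.9, 0.1]
gripper_width: 51.4
```

```bash
python3 -c "
from h import *
plan([528,127.5,58],-1.89); print(get_state()['joint_positions'])"
```

```text
pos [535.2 123.3  72.4] toolx heading -1.902 tilt z [ 0.052  0.003 -0.999] j6 -1.008
shift [-1.3  8.8 14. ] turn units(+cw) -0.11 rows>= 0.39852094624799334
[ 0.23158215  0.35009125 -0.26579327  0.90361165 -0.00883057 -1.00811494]
```

Call:
carry_out([
  [[0,2.5,0],0],
  [[0,2.5,0],0],
  [[0,2.5,3],0],
  [[0,1.5,3],0],
  [[0,0,3],0],
  [[0,0,3],0],
  [[0,0,3],0],
  [[0,0,0],0],
])

```text
time: 8.58
tool_pos: [526.0, 126.6, 54.8]
eef_rot: [-1.8, 2.522, -0.042]
ft_force: [-0.2, -0.5, 0.8]
gripper_width: 50.9
```

```bash
python3 -c "
from h import *
plan([528,127.5,58],-1.89); print(get_state()['joint_positions'])"
```

```text
pos [526.  126.6  54.8] toolx heading -1.901 tilt z [ 0.051  0.003 -0.999] j6 -0.998
shift [-1.6 -1.8 -3.1] turn units(+cw) -0.11 rows>= 0.09308152270303079
[ 0.24164787  0.35240178 -0.31189194  0.85624573 -0.00938816 -0.99823481]
```

Call:
carry_out([
  [[0,0,-2],0],
  [[0,0,-1.5],0],
  [[0,0,0],0],
  [[0,0,0],0],
])

```text
time: 8.92
tool_pos: [525.9, 126.5, 58.5]
eef_rot: [-1.799, 2.522, -0.042]
ft_force: [0.5, -0.1, -0.6]
gripper_width: 51.8
```

Call:
carry_out([
  [[0,0,0],0],
  [[0,0,0],0],
  [[0,0,0],0],
  [[0,0,0],0],
  [[0,0,0],0],
  [[0,0,0],0],
], gripper=1)

```text
time: 9.42
tool_pos: [526.8, 126.2, 59.7]
eef_rot: [-1.798, 2.521, -0.044]
ft_force: [-0.1, -1.0, 1.2]
gripper_width: 10.2
```

```bash
python3 -c "
from h import *
plan([528,127.5,58],-1.89); print(get_state()['joint_positions'])"
```

```text
pos [526.8 126.2  59.7] toolx heading -1.902 tilt z [ 0.053  0.003 -0.999] j6 -0.998
shift [-1.6 -0.6  1.7] turn units(+cw) -0.11 rows>= 0.05819369744292051
[ 0.24105581  0.34756974 -0.305287    0.865945   -0.01016416 -0.99845588]
```

Call:
carry_out([
  [[-0.1,2.9,0],0.5],
  [[-0.1,2.9,0],0.5],
  [[-0.1,2.9,0],0.5],
  [[-0.1,2.9,0],0.5],
  [[-0.1,2.9,0],0.5],
  [[-0.1,2.9,0],0.5],
  [[-0.1,2.9,0],0.5],
  [[-0.1,2.9,0],0.5],
  [[-0.1,2.9,0],0.5],
  [[-0.1,2.9,0],0.5],
  [[0,0,0],0],
])

```text
time: 10.33
tool_pos: [501.7, 143.1, 59.6]
eef_rot: [-1.047, 2.908, -0.025]
ft_force: [0.4, 0.6, 0.2]
gripper_width: 10.5
```

```bash
cat >> h.py <<'E'
def lug(ax=(545,178.8)):
    p,R,s=pose(); e=p[:2]-ax
    print('r',np.hypot(*e).round(1),'pos heading',np.arctan2(e[1],e[0]).round(3),'tool',yaw(R).round(3),'z',p[2].round(1),'tilt',R[:2,2].round(3),'w',s['gripper_width'],'F',np.round(s['ft_force'],1),np.round(s['wrist_torque'],2),s['time'])
E
python3 -c "
from h import *
lug()"
```

```text
r 56.1 pos heading -2.452 tool -2.45 z 59.6 tilt [0.053 0.002] w 10.485168397863026 F [0.4 0.6 0.2] [-0.04  0.34 -0.09] 10.3333
```

Call:
carry_out([
  [[-0.1,2.9,0],0.5],
  [[-0.1,2.9,0],0.5],
  [[-0.1,2.9,0],0.5],
  [[-0.1,2.9,0],0.5],
  [[-0.1,2.9,0],0.5],
  [[-0.1,2.9,0],0.5],
  [[-0.1,2.9,0],0.5],
  [[-0.1,2.9,0],0.5],
  [[-0.1,2.9,0],0.5],
  [[-0.1,2.9,0],0.5],
  [[-0.1,2.9,0],0.5],
  [[-0.1,2.9,0],0.5],
  [[-0.1,2.9,0],0.5],
  [[0,0,0],0],
])

```text
time: 11.5
tool_pos: [488.7, 178.5, 59.6]
eef_rot: [-0.009, 3.09, 0.002]
ft_force: [2.0, 3.5, -1.0]
gripper_width: 10.1
```

```bash
python3 - <<'E'
from h import *
lug()
for c in ['scene','top','wrist']:
    read_camera(c)
    for n in ['lug_tip','index_rib','camera_head']:
        r=pinpoint(n,c); print(c,n,[(np.round(q['position'],1).tolist(),round(q['confidence'],2)) for q in r[:1]])
E
```

```text
r 56.3 pos heading -3.137 tool -3.136 z 59.6 tilt [0.051 0.002] w 10.129631426779634 F [ 2.   3.5 -1. ] [ 0.58 -0.11  0.08] 11.5
scene lug_tip [([472.4, 179.3, 64.8], 0.67)]
scene index_rib [([496.8, 181.6, 52.6], 0.95)]
scene camera_head [([546.4, 177.5, -6.0], 0.81)]
top lug_tip []
top index_rib [([501.1, 182.7, 49.7], 0.96)]
top camera_head []
wrist lug_tip [([472.7, 179.1, 71.0], 0.69)]
wrist index_rib [([497.7, 177.7, 53.5], 0.94)]
wrist camera_head [([540.6, 178.2, -3.4], 0.87)]
```

Call:
carry_out([
  [[0,1.4,0],0.25],
  [[0,1.3,0],0.23],
  [[0,0,0],0],
  [[0,0,0],0],
])

```text
time: 12.43
tool_pos: [488.8, 180.9, 59.6]
eef_rot: [0.059, 3.09, 0.005]
ft_force: [1.9, 2.7, -0.8]
gripper_width: 9.9
```

```bash
python3 - <<'E'
from h import *
lug()
E
```

```text
r 56.2 pos heading 3.105 tool 3.103 z 59.6 tilt [0.051 0.003] w 9.898985345034465 F [ 1.9  2.7 -0.8] [0.45 0.16 0.14] 12.4333
```

Call:
carry_out([
  [[0,0,0],0],
  [[0,0,0],0],
  [[0,0,0],0],
  [[0,0,0],0],
  [[0,0,-10],0],
  [[0,0,-15],0],
  [[0,0,-20],0],
  [[0,0,-20],0],
  [[0,0,-20],0],
  [[0,0,0],0],
], gripper=-0.2)

```text
time: 13.27
tool_pos: [482.2, 178.7, 150.2]
eef_rot: [0.055, 3.093, 0.0]
ft_force: [1.1, 1.0, 0.5]
gripper_width: 51.1
```

```bash
python3 - <<'E'
from h import *
lug()
p,d,cal,W,(u,v)=cloud('wrist'); cv2.imwrite('pics/w3.png',cv2.resize(p[120:380,180:460,::-1],None,fx=2,fy=2))
A=(545,178.8); n=np.hypot(W[:,0]-A[0],W[:,1]-A[1])
for a,b in [(4,12),(46,51.5),(94,102)]:
    P=W[(n<80)&(W[:,2]>a)&(W[:,2]<b)]
    if len(P)>20: print(a,len(P),P[:,2].mean().round(1),cv2.minAreaRect(P[:,:2].astype(np.float32)),cv2.minEnclosingCircle(P[:,:2].astype(np.float32))[0])
Q=W[(n>36)&(n<72)&(W[:,2]>68)&(W[:,2]<75)]; e=Q[:,:2]-A; print(len(Q),Q.mean(0).round(1),np.arctan2(e[:,1].mean(),e[:,0].mean()))
for k in ['lug_tip','index_rib']: print(k,[(np.round(q['position'],1).tolist(),round(q['confidence'],2)) for q in pinpoint(k,'wrist')[:1]])
E
```

```text
r 62.8 pos heading -3.14 tool 3.106 z 150.2 tilt [ 0.048 -0.001] w 51.063917783209085 F [1.1 1.  0.5] [-0.03 -0.02  0.04] 13.2667
4 1181 8.6 ((487.16278076171875, 182.04275512695312), (75.267578125, 16.87091064453125), 86.46842193603516) (487.0199279785156, 181.69940185546875)
46 3646 49.7 ((543.0140380859375, 169.8140411376953), (94.02767181396484, 100.01717376708984), 87.17945098876953) (543.3607788085938, 175.0634765625)
94 1935 98.8 ((543.7324829101562, 178.296630859375), (41.677490234375, 41.31351852416992), 8.231120109558105) (543.945556640625, 177.9880828857422)
570 [491.6 180.2  72.2] 3.116118427300259
lug_tip [([468.7, 178.8, 65.7], 0.63)]
index_rib [([496.3, 178.9, 52.9], 0.78)]
```

View pics/w3.png

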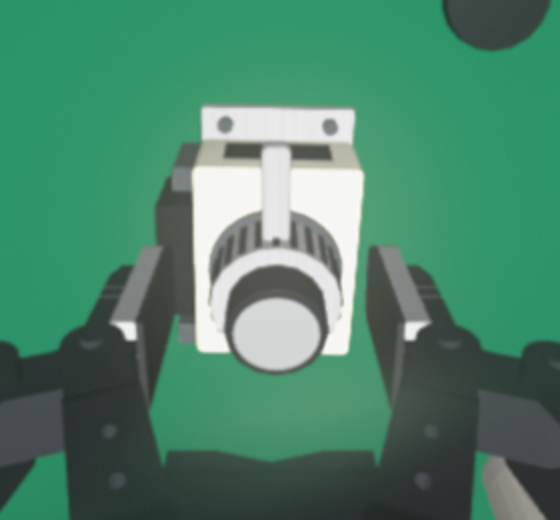

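The crop shows the lug at (277,190) lying over the rib, along the head's -x. Fits give a head yaw of -0.057 and the lug within about 1° of it. Next I go to the bracket.

Call:
carry_out([
  [[-4.5,-24,-3],0],
  [[-4.5,-24,-3],0],
  [[-4.5,-24,-3],0],
  [[-4.5,-24,-3],0],
  [[-4.5,-24,-3],0],
  [[-4.5,-24,-3],0],
  [[-4.5,-24,-3],0],
  [[-4.5,-24,0],0],
  [[-4.5,-24,0],0],
  [[-4.5,-24,0],0],
  [[-4.5,-24,0],0],
  [[-4.5,-24,0],0],
  [[-4.5,-24,0],0],
  [[-4.5,-24,0],0],
  [[-4.5,-24,0],0],
  [[0,0,0],0],
], gripper=-1)

```text
time: 14.75
tool_pos: [527.3, -200.4, 155.4]
eef_rot: [0.049, 3.123, -0.001]
ft_force: [0.3, 0.0, -0.5]
gripper_width: 85.6
```

Call:
carry_out([
  [[0,0,0],1.1],
  [[0,0,0],1.1],
  [[0,0,0],1.1],
  [[0,0,0],1.1],
  [[0,0,0],1.1],
  [[0,0,0],1.1],
  [[0,0,0],1.1],
  [[0,0,0],1.1],
  [[0,0,0],1.1],
  [[0,0,0],0],
])

```text
time: 15.58
tool_pos: [521.1, -198.6, 144.4]
eef_rot: [-1.668, -2.659, -0.008]
ft_force: [-0.1, -0.3, -0.6]
gripper_width: 85.6
```

```bash
cat >> h.py <<'E'
def brk(save=None,cam='wrist'):
    plan([539,-202,100],2.0)
    p,d,cal,W,(u,v)=cloud(cam)
    if save: cv2.imwrite(save,p[:,:,::-1])
    n=(np.hypot(W[:,0]-533,W[:,1]+188)<90)
    for nm,a,b in [('foot',3.5,8),('rib',48,54.5),('plate top',81,88)]:
        P=W[n&(W[:,2]>a)&(W[:,2]<b)]
        if len(P)>20: print(nm,len(P),P.mean(0).round(1),[np.round(q,1) for q in cv2.minAreaRect(P[:,:2].astype(np.float32))])
    for k in ['bracket_grip','bracket_face','bracket']:
        print(k,[(np.round(q['position'],1).tolist(),round(q['confidence'],2)) for q in pinpoint(k,cam)[:1]])
E
python3 -c "
from h import *
brk('pics/w4.png'); print(get_state()['joint_positions'])"
```

```text
pos [ 521.1 -198.6  144.4] toolx heading 2.021 tilt z [ 0.001  0.006 -1.   ] j6 0.753
shift [-11.1  14.6  44.4] turn units(+cw) 0.2 rows>= 1.1523932652716198
foot 4078 [ 533.  -193.9    6.6] [array([ 537.1, -183.8]), array([ 83.8, 103. ]), np.float64(23.4)]
rib 1667 [ 530.4 -185.8   52.5] [array([ 530.5, -184.9]), array([67.5, 94.1]), np.float64(23.6)]
plate top 966 [ 512.4 -144.6   85.4] [array([ 512.9, -144.7]), array([69.7,  6.4]), np.float64(23.5)]
bracket_grip [([534.4, -199.0, 42.5], 0.8)]
bracket_face [([513.2, -143.5, 30.7], 0.71)]
bracket [([530.6, -187.6, 1.4], 0.68)]
[-0.36768943  0.36140551 -0.05344429  1.15640525  0.00572939  0.74307343]
```

View pics/w4.png

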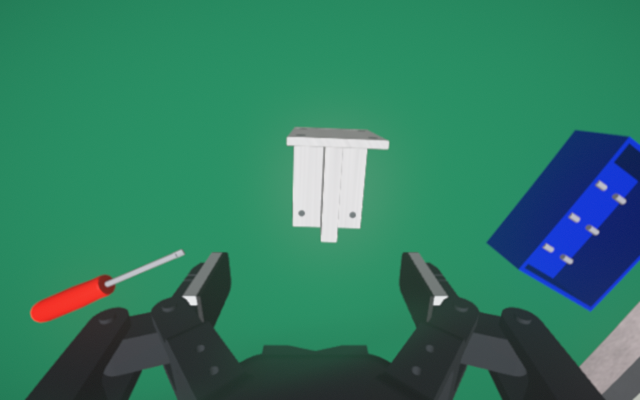

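The wrist view shows the bracket at (330,185), plate at the top and rib at (328,200), with the screwdriver well clear on the left. Depth gives a bracket yaw of 0.410, origin (531.6,-187.8) and grip point (537.6,-201.5).

Call:
carry_out([
  [[-2,3,6],0.2],
  [[-2,3,10],0.2],
  [[-2,3,10],0],
  [[-2,3,10],0],
  [[-2,1.5,10],0],
  [[0,0,10],0],
  [[0,0,8],0],
  [[0,0,4],0],
  [[0,0,0],0],
  [[0,0,0],0],
])

```text
time: 16.62
tool_pos: [539.0, -201.8, 66.7]
eef_rot: [-1.704, -2.633, -0.007]
ft_force: [0.3, -1.3, 0.6]
gripper_width: 85.3
```

```bash
python3 -c "
from h import *
plan([537.6,-201.5,22],1.981); print(get_state()['time'])"
```

```text
pos [ 539.  -201.8   66.7] toolx heading 1.993 tilt z [-0.002  0.007 -1.   ] j6 0.787
shift [ 0.5 -1.2 44.7] turn units(+cw) 0.11 rows>= 1.0713521121056433
16.6167
```

Call:
carry_out([
  [[0,-0.5,5],0.1],
  [[0.5,-0.5,6],0],
  [[0,0,6],0],
  [[0,0,6],0],
  [[0,0,6],0],
  [[0,0,5],0],
  [[0,0,4],0],
  [[0,0,3],0],
  [[0,0,2],0],
  [[0,0,0],0],
  [[0,0,0],0],
])

```text
time: 17.53
tool_pos: [538.3, -201.8, 20.2]
eef_rot: [-1.72, -2.625, -0.008]
ft_force: [0.1, 0.0, 0.5]
gripper_width: 85.5
```

```bash
python3 -c "
from h import *
plan([537.6,-201.5,22],1.981); print(get_state()['time'])"
```

```text
pos [ 538.3 -201.8   20.2] toolx heading 1.981 tilt z [-0.     0.006 -1.   ] j6 0.799
shift [ 0.6 -0.6 -1.8] turn units(+cw) 0.0 rows>= 0.04793952640958353
17.5333
```

Well placed. I close and lift slightly.

Call:
carry_out([
  [[0,0,0],0],
  [[0,0,0],0],
  [[0,0,0],0],
  [[0,0,0],0],
  [[0,0,0],0],
  [[0,0,0],0],
  [[0,0,0],0],
  [[0,0,0],0],
], gripper=1)

```text
time: 18.2
tool_pos: [539.0, -202.1, 21.4]
eef_rot: [-1.721, -2.626, -0.008]
ft_force: [0.8, 0.5, -1.3]
gripper_width: 12.9
```

```bash
python3 -c "
from h import *
plan([537.6,-201.5,22],1.981); s=get_state();print(s['time'],s['gripper_width'],s['ft_force'],s['wrist_torque'])"
```

```text
pos [ 539.  -202.1   21.4] toolx heading 1.981 tilt z [ 0.002  0.005 -1.   ] j6 0.799
shift [ 1.1 -1.1 -0.6] turn units(+cw) 0.0 rows>= 0.040186297139822066
18.2 12.894142164573909 [ 0.8132756   0.46051287 -1.34138865] [-0.01905468  0.02320674  0.02246544]
```

Call:
carry_out([
  [[0,0,-3],0],
  [[0,0,-4],0],
  [[0,0,-4],0],
  [[0,0,-3],0],
  [[7,3,0],0],
  [[14,5.9,0],0],
  [[14,5.9,0],0],
  [[14,5.9,0],0],
  [[14,5.9,0],0],
  [[14,5.9,0],0],
  [[14,5.9,0],0],
  [[14,5.9,0],0],
  [[14,5.9,0],0],
  [[14,5.9,0],0],
  [[14,5.9,0],0],
  [[14,5.9,0],0],
  [[14,5.9,0],0],
  [[14,5.9,0],0],
  [[7,3,0],0],
  [[0,0,0],0],
])

```text
time: 19.87
tool_pos: [533.5, 27.4, 38.4]
eef_rot: [-1.72, -2.624, -0.01]
ft_force: [-0.4, 0.3, -4.3]
gripper_width: 13.1
```

```bash
python3 -c "
from h import *
plan([535.7,26.6,30],1.514); s=get_state();print(s['time'],s['gripper_width'],s['ft_force'],s['wrist_torque'])"
```

```text
pos [533.5  27.4  38.4] toolx heading 1.981 tilt z [ 0.     0.007 -1.   ] j6 1.208
shift [-1.6  1.7  8.4] turn units(+cw) 4.46 rows>= 0.20980140571931813
19.8667 13.059548651214566 [-0.35381339  0.32586404 -4.28627165] [-0.12103017 -0.00564311 -0.02276264]
```

Call:
carry_out([
  [[0,0,0],0.5],
  [[0,0,0],0.5],
  [[0,0,0],0.5],
  [[0,0,0],0.5],
  [[0,0,0],0.5],
  [[0,0,0],0.5],
  [[0,0,0],0.5],
  [[0,0,0],0.5],
  [[0,0,0],0.45],
  [[0,0,0],0],
  [[0,0,0],0],
])

```text
time: 20.78
tool_pos: [532.4, 22.4, 38.4]
eef_rot: [-2.305, -2.129, -0.004]
ft_force: [0.3, -0.7, -4.0]
gripper_width: 13.2
```

```bash
cat >> h.py <<'E'
def fit(W,a,b,c,r):
    P=W[(np.hypot(W[:,0]-c[0],W[:,1]-c[1])<r)&(W[:,2]>a)&(W[:,2]<b)]
    if len(P)<20: return print(a,b,'few',len(P))
    print((a,b),len(P),P.mean(0).round(1),[np.round(q,2).tolist() for q in cv2.minAreaRect(P[:,:2].astype(np.float32))])
E
python3 - <<'E'
from h import *
plan([535.7,26.6,30],1.514)
p,R,s=pose(); print(s['time'])
p_,d,cal,W,_=cloud('wrist'); cv2.imwrite('pics/w5.png',p_[:,:,::-1])
f=p[:2]+66*R[:2,0]
print('exp face',f)
fit(W,94,112,f,45); fit(W,94,104,(544,178),30); fit(W,46,52,(544,178),85);fit(W,4,12,(544,178),85)
for k in ['bracket_face','pad_face','lug_tip','index_rib','bracket_grip']:
    print(k,[(np.round(q['position'],1).tolist(),round(q['confidence'],2)) for q in pinpoint(k,'wrist')[:1]])
E
```

```text
pos [532.4  22.4  38.4] toolx heading 1.492 tilt z [-0.001  0.005 -1.   ] j6 1.689
shift [4.5 2.9 8.4] turn units(+cw) -0.21 rows>= 0.2384357905598602
20.7833
exp face [537.62942182  88.14728327]
(94, 112) 6330 [537.4  85.7 101.9] [[537.58, 85.12], [6.5, 69.74], 85.69]
94 104 few 0
(46, 52) 7341 [540.8 131.8  47.6] [[540.93, 131.25], [18.41, 95.87], 85.56]
(4, 12) 377 [534.3 146.4   8.6] [[542.25, 145.52], [12.72, 130.03], 85.61]
bracket_face [([538.0, 87.1, 47.4], 0.72)]
pad_face [([538.9, 120.5, 30.6], 0.85)]
lug_tip []
index_rib []
bracket_grip [([531.3, 25.1, 56.0], 0.83)]
```

View pics/w5.png

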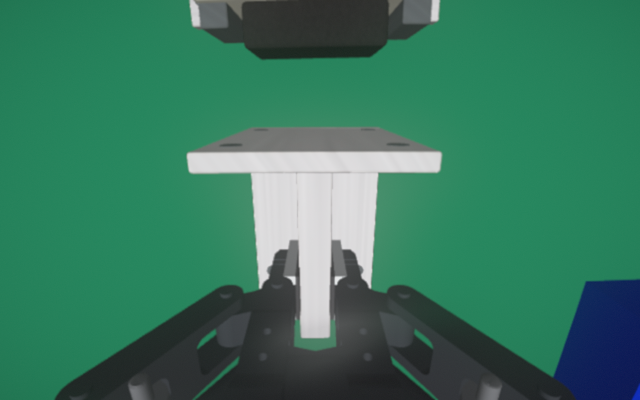

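The bracket hangs straight, plate edge level at row 153, with the pad edge parallel at row 58. Depth in this view shows both at the same yaw (85.7° and 85.6°) and laterally aligned. I lower and approach to about 12 mm.

Call:
carry_out([
  [[2,0,2],0],
  [[3,0,3],0],
  [[3,0,3],0],
  [[3,0,2],0],
  [[3,0,2],0],
  [[3,0,1],0],
  [[3,0,1],0],
  [[0,0,0],0],
  [[0,0,0],0],
])

```text
time: 21.83
tool_pos: [533.9, 45.7, 22.5]
eef_rot: [-2.302, -2.131, -0.004]
ft_force: [-0.0, -0.0, -4.3]
gripper_width: 13.1
```

```bash
cat > e.py <<'E'
from h import *
def edges():
    p,R,s=pose(); print('t',s['time'],'pos',p.round(1),'head',yaw(R).round(4),'tilt',R[:2,2].round(3),'F',np.round(s['ft_force'],1),'T',np.round(s['wrist_torque'],2))
    p_,d,cal,W,_=cloud('wrist')
    y=np.array([.077,.997]);x=np.array([.997,-.077]); o=np.array([544.4,178.4])
    X=(W[:,:2]-o)@x; Y=(W[:,:2]-o)@y; Z=W[:,2]
    def edge(m,lo,hi,fn,nm):
        cs=np.arange(lo,hi,3); q=[]
        for c in cs:
            k=m&(abs(X-c)<1.5)
            if k.sum()>3: q.append((c,fn(Y[k])))
        if len(q)>5:
            q=np.array(q);a=np.polyfit(q[:,0],q[:,1],1); r=q[:,1]-np.polyval(a,q[:,0]); g=abs(r)<2*r.std()+.01;a=np.polyfit(q[g,0],q[g,1],1)
            print(nm,'n',g.sum(),'slope',a[0].round(4),'Y0',a[1].round(2),'std',r.std().round(2))
    pl=(Z>80)&(Z<106)&(Y<-50); zt=np.median(Z[pl]);print('plate top z',zt.round(1),'X range',np.percentile(X[pl],[.5,99.5]).round(1))
    edge(pl&(abs(Z-zt)<2.5),-33,33,lambda v:np.percentile(v,97),'plate front'); edge(pl&(abs(Z-zt)<2.5),-33,33,lambda v:np.percentile(v,3),'plate back')
    pd=(Z>44)&(Z<49.5)&(abs(X)<33)&(Y<-39)&(Y>-62); print('pad X',np.percentile(X[pd],[.5,99.5]).round(1) if pd.any() else None)
    edge(pd,-28,28,lambda v:np.percentile(v,3),'pad front')
    n=(Z>5)&(Z<12)&(abs(X)<75)&(Y>-45); print('nest X',np.percentile(X[n],[.5,99.5]).round(1) if n.any() else None)
    edge(n&(abs(X)>32),-62,62,lambda v:np.percentile(v,5),'nest front')
    h=(Z>48)&(Z<52.5)&(Y>-41)&(abs(X)<60);edge(h,-47,47,lambda v:np.percentile(v,2),'head front'); print('head X',np.percentile(X[h],[.5,99.5]).round(1) if h.any() else None)
    return p_
E
python3 - <<'E'
from e import *
edges()
E
```

```text
t 21.8333 pos [533.9  45.7  22.5] head 1.4938 tilt [-0.001  0.005] F [-0.  -0.  -4.3] T [-0.16  0.01  0.02]
plate top z 92.8 X range [-55.5  56.1]
plate front n 9 slope -0.0002 Y0 -116.07 std 0.08
plate back n 9 slope 0.0148 Y0 -119.62 std 3.67
pad X [-28.5  30.1]
pad front n 18 slope 0.0186 Y0 -55.45 std 0.19
nest X [-64.6  65.7]
head front n 32 slope 0.0073 Y0 -38.86 std 1.23
head X [-48.2  48.9]
```

```bash
sed -i 's/pl=(Z>80)&(Z<106)&(Y<-50)/pl=(Z>82)\&(Z<90)\&(Y<-40)\&(Y>-95)\&(abs(X)<45)/' e.py; python3 - <<'E'
from e import *
edges(); read_camera('wrist')
E
```

```text
t 21.8833 pos [533.9  45.7  22.5] head 1.4938 tilt [-0.001  0.005] F [-0.3  0.4 -3.5] T [-0.06  0.01  0.03]
plate top z 86.6 X range [-34.3  34.1]
plate front n 21 slope 0.0051 Y0 -67.19 std 0.09
plate back n 22 slope 0.0067 Y0 -72.82 std 0.11
pad X [-28.5  30.1]
pad front n 18 slope 0.0165 Y0 -55.45 std 0.14
nest X [-64.4  65.5]
head front n 32 slope 0.0067 Y0 -38.9 std 1.31
head X [-48.2  48.9]
```

Call:
carry_out([
  [[0,0.6,0.5],-0.1],
  [[0,0.6,0.5],0],
  [[0,0,0],0],
  [[0,0,0],0],
])

```text
time: 22.32
tool_pos: [535.6, 44.9, 21.8]
eef_rot: [-2.291, -2.144, -0.005]
ft_force: [0.4, -0.4, -4.8]
gripper_width: 13.2
```

```bash
python3 - <<'E'
from e import *
edges()
E
```

```text
t 22.3167 pos [535.6  44.9  21.8] head 1.5046 tilt [-0.     0.005] F [ 0.4 -0.4 -4.8] T [-0.09  0.02 -0.02]
plate top z 86.0 X range [-33.2  35.1]
plate front n 21 slope 0.0166 Y0 -67.87 std 0.08
plate back n 21 slope 0.0174 Y0 -73.52 std 0.11
pad X [-28.5  30.1]
pad front n 18 slope 0.0205 Y0 -55.46 std 0.15
nest X [-64.3  65.3]
head front n 32 slope 0.0099 Y0 -39.05 std 1.32
head X [-48.2  48.9]
```

Call:
carry_out([
  [[0,0,0.4],0],
  [[0,0,0.4],0],
  [[0,0,0],0],
  [[0,0,0],0],
])

```text
time: 22.7
tool_pos: [535.7, 44.8, 21.5]
eef_rot: [-2.291, -2.144, -0.005]
ft_force: [0.1, -0.8, -3.8]
gripper_width: 13.4
```

Call:
carry_out([
  [[0,0,0.4],0],
  [[0,0,0.3],0],
  [[0,0,0],0],
  [[0,0,0],0],
])

```text
time: 23.03
tool_pos: [535.7, 44.8, 21.4]
eef_rot: [-2.292, -2.144, -0.006]
ft_force: [-0.2, -1.2, -4.0]
gripper_width: 13.1
```

Call:
carry_out([
  [[0,0,0.8],0],
  [[0,0,0.8],0],
  [[0,0,0],0],
  [[0,0,0],0],
])

```text
time: 23.37
tool_pos: [535.9, 44.8, 21.6]
eef_rot: [-2.292, -2.145, -0.008]
ft_force: [-0.0, -0.0, -4.6]
gripper_width: 13.1
```

```bash
python3 - <<'E'
from h import *
for i in range(3):
    s=get_state(); print(np.round(s['tool_pos'],2),np.round(s['ft_force'],1),np.round(s['wrist_torque'],2))
E
```

```text
[535.87  44.83  21.57] [-0.  -0.  -4.6] [-0.09  0.01  0.04]
[535.87  44.83  21.57] [-0.  -0.  -4.6] [-0.09  0.01  0.04]
[535.87  44.83  21.57] [-0.  -0.  -4.6] [-0.09  0.01  0.04]
```

Call:
carry_out([
  [[0,0,1.5],0],
  [[0,0,1.5],0],
  [[0,0,0],0],
])

```text
time: 23.62
tool_pos: [536.1, 44.8, 21.7]
eef_rot: [-2.293, -2.145, -0.01]
ft_force: [-0.1, 0.1, -5.1]
gripper_width: 12.9
```

```bash
python3 - <<'E'
from e import *
edges(); p,R,s=pose(); print(R.round(4))
E
```

```text
t 23.6167 pos [536.1  44.8  21.7] head 1.5042 tilt [0.004 0.005] F [-0.1  0.1 -5.1] T [-0.12  0.   -0.04]
plate top z 85.9 X range [-32.9  35.4]
plate front n 21 slope 0.0166 Y0 -67.94 std 0.08
plate back n 21 slope 0.017 Y0 -73.56 std 0.12
pad X [-28.5  30.1]
pad front n 18 slope 0.0203 Y0 -55.46 std 0.14
nest X [-64.6  65.7]
head front n 32 slope 0.0066 Y0 -38.96 std 1.32
head X [-48.1  48.9]
[[ 0.0666  0.9978  0.0038]
 [ 0.9978 -0.0666  0.0052]
 [ 0.0055  0.0035 -1.    ]]
```

Call:
carry_out([
  [[0,0,1.0],0],
  [[0,0,1.0],0],
])

```text
time: 23.83
tool_pos: [536.5, 44.8, 21.3]
eef_rot: [-2.294, -2.146, -0.011]
ft_force: [-14.9, -2.2, 37.2]
gripper_width: 12.8
```

Contact with the bench is confirmed: a held 1 mm down command gives 37 N. I relax, then advance towards the pad.

Call:
carry_out([
  [[0,-0.3,0],0],
  [[2,-0.3,0],0],
  [[2,0,0],0],
  [[2,0,0],0],
  [[2,0,0],0],
  [[2,0,0],0],
  [[0,0,0.1],0],
  [[0,0,0.1],0],
])

```text
time: 24.5
tool_pos: [537.6, 54.7, 21.3]
eef_rot: [2.293, 2.144, 0.01]
ft_force: [-2.7, -5.8, 8.4]
gripper_width: 13.3
```

```bash
python3 - <<'E'
from e import *
edges()
E
```

```text
t 24.5 pos [537.6  54.7  21.3] head 1.5035 tilt [0.006 0.002] F [-2.7 -5.8  8.4] T [-0.9   0.93  0.18]
plate top z 85.6 X range [-32.3  36.2]
plate front n 21 slope 0.0184 Y0 -58.04 std 0.07
plate back n 21 slope 0.0129 Y0 -63.69 std 0.12
pad X [-28.6  30.3]
pad front n 19 slope 0.0038 Y0 -57.24 std 0.99
nest X [-64.1  66. ]
head front n 32 slope 0.0091 Y0 -38.92 std 1.47
head X [-48.4  49. ]
```

Call:
carry_out([
  [[0,-0.8,-0.2],0],
  [[0,-0.6,-0.2],0],
  [[2,0,0],0],
  [[2,0,0],0],
  [[2,0,0],0],
  [[0.5,0,0.1],0],
])

```text
time: 25.05
tool_pos: [537.0, 61.2, 21.4]
eef_rot: [2.292, 2.142, 0.008]
ft_force: [-1.4, -8.4, 6.7]
gripper_width: 13.0
```

```bash
python3 - <<'E'
from e import *
edges()
E
```

```text
t 25.05 pos [537.   61.2  21.4] head 1.5031 tilt [0.007 0.   ] F [-1.4 -8.4  6.7] T [-1.48  0.52  0.19]
plate top z 85.6 X range [-33.6  34.8]
plate front n 21 slope 0.0188 Y0 -51.51 std 0.1
plate back n 22 slope 0.0173 Y0 -57.15 std 0.11
pad X [-28.9  30.2]
pad front n 18 slope 0.0141 Y0 -51.34 std 0.12
nest X [-63.6  65.4]
head front n 32 slope 0.0097 Y0 -38.78 std 1.61
head X [-48.5  49. ]
```

Call:
carry_out([
  [[1,0,0],0],
  [[1,0,0],0],
  [[1,0,0],0],
  [[0.7,0,0],0],
  [[0.4,0,0.1],0],
  [[0.2,0,0.1],0],
])

```text
time: 25.6
tool_pos: [537.0, 63.1, 21.6]
eef_rot: [2.29, 2.137, 0.0]
ft_force: [-1.3, -6.4, 5.9]
gripper_width: 13.4
```

```bash
python3 - <<'E'
from e import *
edges()
E
```

```text
t 25.6 pos [537.   63.1  21.6] head 1.5017 tilt [ 0.006 -0.007] F [-1.3 -6.4  5.9] T [-0.64  0.48  0.17]
plate top z 85.6 X range [-33.6  34.7]
plate front n 21 slope 0.0169 Y0 -49.32 std 0.08
plate back n 22 slope 0.013 Y0 -54.97 std 0.11
pad X [-29.   30.3]
pad front n 18 slope 0.0147 Y0 -49.36 std 0.1
nest X None
head front n 32 slope 0.0084 Y0 -38.85 std 1.62
head X [-48.5  49. ]
```

```bash
cat >> e.py <<'E'
def flat(cam='wrist'):
    p_,d,cal,W,_=cloud(cam); y=np.array([.058,.998]);x=np.array([.998,-.058]); o=np.array([544.4,178.4])
    X=(W[:,:2]-o)@x; Y=(W[:,:2]-o)@y; Z=W[:,2]
    for nm,m in [('rib',(abs(X)<6)&(Z>49)&(Z<55)&(Y<-58)&(Y>-140)),('foot',(abs(X)>10)&(abs(X)<33)&(Z>3)&(Z<9.5)&(Y<-60)&(Y>-150)),('platetop',(abs(X)<32)&(Z>83)&(Z<88)&(Y<-45)&(Y>-62)),('bench',(abs(X)>50)&(abs(X)<120)&(abs(Z)<4)&(Y<-60)&(Y>-150)),('headtop',(abs(X)<48)&(Z>47)&(Z<51.5)&(Y>-37)&(Y<30))]:
        if m.sum()>30:
            A=np.c_[X[m],Y[m],np.ones(m.sum())]; c=np.linalg.lstsq(A,Z[m],rcond=None)[0]; print(nm,m.sum(),'dz/dX',c[0].round(4),'dz/dY',c[1].round(4),'z',Z[m].mean().round(2),'Y',np.percentile(Y[m],[2,98]).round(0))
E
python3 - <<'E'
from e import *
flat(); print('top'); flat('top'); print('scene'); flat('scene')
for c in ['wrist','scene']:
  for k in ['pad_face','bracket_face','lug_tip','index_rib']: print(c,k,[(np.round(q['position'],1).tolist(),round(q['confidence'],2)) for q in pinpoint(k,c)[:1]])
s=get_state(); print(s['ft_force'],s['tool_pos'])
E
```

```text
rib 4454 dz/dX 0.0002 dz/dY -0.0044 z 52.96 Y [-138.  -64.]
foot 6478 dz/dX 0.0032 dz/dY -0.005 z 6.97 Y [-136.  -76.]
platetop 5292 dz/dX 0.0026 dz/dY -0.0753 z 85.6 Y [-55. -49.]
bench 29471 dz/dX 0.0001 dz/dY 0.0003 z 0.73 Y [-148.  -62.]
headtop 13637 dz/dX -0.0 dz/dY 0.0044 z 50.56 Y [-37.  -4.]
top
scene
rib 34 dz/dX -0.1157 dz/dY 0.0049 z 52.06 Y [-137.  -60.]
foot 135 dz/dX -0.0085 dz/dY -0.0003 z 5.94 Y [-148.  -63.]
bench 615 dz/dX -0.0005 dz/dY -0.0028 z -0.15 Y [-149.  -62.]
headtop 134 dz/dX -0.0026 dz/dY 0.0139 z 49.47 Y [-36.  29.]
wrist pad_face [([539.8, 130.5, 29.7], 0.85)]
wrist bracket_face [([543.4, 126.0, 29.8], 0.96)]
wrist lug_tip []
wrist index_rib [([545.9, 129.7, 32.3], 0.23)]
scene pad_face [([536.0, 125.8, 29.3], 0.63)]
scene bracket_face [([544.4, 132.2, 28.5], 0.82)]
scene lug_tip [([471.4, 182.9, 64.9], 0.69)]
scene index_rib [([496.2, 179.5, 55.2], 0.67)]
[-0.80296332 -6.7716165   5.64649551] [536.99247382  63.09302061  21.64388801]
```

Call:
carry_out([
  [[1.2,0,0.3],0],
  [[1.2,0,0.4],0],
  [[0.8,0,0.4],0],
  [[0.4,0,0.3],0],
  [[0.3,0,0.2],0],
])

```text
time: 26.62
tool_pos: [537.2, 63.8, 21.6]
eef_rot: [2.288, 2.131, -0.007]
ft_force: [-2.5, -6.2, 7.8]
gripper_width: 12.7
```

```bash
python3 - <<'E'
from e import *
edges(); flat()
E
```

```text
t 26.6167 pos [537.2  63.8  21.6] head 1.4999 tilt [ 0.007 -0.014] F [-2.5 -6.2  7.8] T [-0.67  0.79  0.33]
plate top z 85.6 X range [-33.6  34.7]
plate front n 21 slope 0.0178 Y0 -48.37 std 0.07
plate back n 22 slope 0.0145 Y0 -54.04 std 0.11
pad X [-29.2  30.3]
pad front n 18 slope 0.0151 Y0 -48.47 std 0.09
nest X None
head front n 32 slope 0.0105 Y0 -38.83 std 1.61
head X [-48.4  49. ]
rib 4478 dz/dX 0.007 dz/dY -0.0049 z 52.98 Y [-138.  -64.]
foot 6415 dz/dX 0.0031 dz/dY -0.0045 z 6.97 Y [-135.  -76.]
platetop 5362 dz/dX 0.0035 dz/dY -0.0776 z 85.59 Y [-54. -48.]
bench 29271 dz/dX 0.0001 dz/dY 0.0001 z 0.73 Y [-148.  -62.]
headtop 13680 dz/dX 0.0004 dz/dY 0.0039 z 50.56 Y [-37.  -4.]
```

Call:
carry_out([
  [[1.3,0,0.2],0],
  [[1.3,0,0.3],0],
  [[0.8,0,0.3],0],
  [[0.5,0,0.3],0],
  [[0.4,0,0.2],0],
])

```text
time: 27.13
tool_pos: [537.1, 64.6, 21.9]
eef_rot: [2.285, 2.125, -0.016]
ft_force: [-3.1, -8.0, 7.6]
gripper_width: 13.0
```

```bash
python3 - <<'E'
from e import *
edges(); flat()
E
```

```text
t 27.1333 pos [537.1  64.6  21.9] head 1.4982 tilt [ 0.007 -0.023] F [-3.1 -8.   7.6] T [-0.78  0.71  0.37]
plate top z 85.6 X range [-33.6  34.7]
plate front n 21 slope 0.0133 Y0 -47.31 std 0.07
plate back n 21 slope 0.0125 Y0 -52.95 std 0.1
pad X [-29.1  30.4]
pad front n 18 slope 0.0118 Y0 -47.57 std 0.07
nest X None
head front n 32 slope 0.0115 Y0 -38.85 std 1.68
head X [-48.3  49. ]
rib 4443 dz/dX -0.0032 dz/dY -0.0096 z 53.2 Y [-138.  -63.]
foot 6309 dz/dX 0.0037 dz/dY -0.01 z 7.19 Y [-135.  -75.]
platetop 5377 dz/dX 0.003 dz/dY -0.0926 z 85.57 Y [-53. -47.]
bench 28947 dz/dX 0.0001 dz/dY 0.0002 z 0.73 Y [-148.  -62.]
headtop 13632 dz/dX 0.0001 dz/dY 0.0034 z 50.56 Y [-37.  -4.]
```

Pad depth is about 8.0 mm and force 8 N, but the foot's rear is up about 1 mm. I press down to seat it.

Call:
carry_out([
  [[0.4,0,0.7],0],
  [[0.3,0,0.8],0],
  [[0.3,0,0.8],0],
])

```text
time: 27.48
tool_pos: [537.4, 64.2, 21.2]
eef_rot: [2.283, 2.122, -0.018]
ft_force: [-10.2, -8.1, 27.7]
gripper_width: 13.1
```

```bash
python3 - <<'E'
from e import *
edges(); flat()
E
```

```text
t 27.4833 pos [537.4  64.2  21.2] head 1.4979 tilt [ 0.008 -0.026] F [-10.2  -8.1  27.7] T [-0.88  2.52  0.38]
plate top z 85.6 X range [-33.4  35. ]
plate front n 20 slope 0.0175 Y0 -47.99 std 0.08
plate back n 22 slope 0.016 Y0 -53.64 std 0.09
pad X [-29.8  30.3]
pad front n 18 slope 0.0145 Y0 -47.98 std 0.09
nest X None
head front n 32 slope 0.0091 Y0 -38.7 std 1.58
head X [-48.5  49. ]
rib 4378 dz/dX 0.0027 dz/dY -0.0004 z 52.74 Y [-138.  -64.]
foot 6116 dz/dX 0.0008 dz/dY -0.0005 z 6.69 Y [-135.  -77.]
platetop 5443 dz/dX 0.0005 dz/dY -0.074 z 85.55 Y [-54. -48.]
bench 29029 dz/dX 0.0001 dz/dY 0.0006 z 0.73 Y [-148.  -62.]
headtop 13825 dz/dX 0.0001 dz/dY 0.0031 z 50.56 Y [-37.  -4.]
```

Call:
carry_out([
  [[0.5,0,0.4],0],
  [[0.5,0,0.45],0],
])

```text
time: 27.75
tool_pos: [537.3, 64.3, 21.4]
eef_rot: [2.282, 2.121, -0.02]
ft_force: [-3.6, -10.5, 10.5]
gripper_width: 13.3
```

```bash
python3 - <<'E'
from e import *
edges(); p=edges(); cv2.imwrite('pics/w6.png',p[:,:,::-1]); flat()
p,d=read_camera('scene'); cv2.imwrite('pics/s2.png',cv2.resize(p[130:260,300:480,::-1],None,fx=4,fy=4,interpolation=cv2.INTER_CUBIC))
for k in ['lug_tip','index_rib','lens_cap','cleaner']: print(k,[(np.round(q['position'],1).tolist(),round(q['confidence'],2)) for q in pinpoint(k,'scene')[:1]])
E
```

```text
t 27.75 pos [537.3  64.3  21.4] head 1.4976 tilt [ 0.008 -0.028] F [ -3.6 -10.5  10.5] T [-1.33  1.12  0.43]
plate top z 85.6 X range [-33.5  34.8]
plate front n 20 slope 0.0166 Y0 -47.78 std 0.08
plate back n 21 slope 0.0155 Y0 -53.41 std 0.12
pad X [-29.9  30.3]
pad front n 18 slope 0.0145 Y0 -47.86 std 0.08
nest X None
head front n 32 slope 0.0081 Y0 -38.8 std 1.62
head X [-48.4  49. ]
t 27.8 pos [537.3  64.3  21.4] head 1.4977 tilt [ 0.008 -0.028] F [ -3.5 -10.7  12.4] T [-1.32  1.16  0.41]
plate top z 85.6 X range [-33.4  34.9]
plate front n 20 slope 0.0161 Y0 -47.78 std 0.08
plate back n 22 slope 0.0152 Y0 -53.44 std 0.09
pad X [-29.5  30.4]
pad front n 18 slope 0.014 Y0 -47.88 std 0.06
nest X None
head front n 32 slope 0.0094 Y0 -38.69 std 1.53
head X [-48.4  49. ]
rib 4403 dz/dX -0.0001 dz/dY -0.0025 z 52.83 Y [-138.  -64.]
foot 6118 dz/dX 0.0018 dz/dY -0.0032 z 6.82 Y [-135.  -77.]
platetop 5440 dz/dX 0.0016 dz/dY -0.0922 z 85.54 Y [-54. -48.]
bench 28960 dz/dX 0.0001 dz/dY 0.0003 z 0.72 Y [-148.  -62.]
headtop 13842 dz/dX 0.0002 dz/dY 0.0031 z 50.57 Y [-37.  -4.]
lug_tip [([473.5, 184.4, 66.1], 0.51)]
index_rib [([498.0, 179.1, 55.2], 0.75)]
lens_cap [([424.8, 284.1, -3.1], 0.42)]
cleaner [([733.7, 338.1, 1.0], 0.61)]
```

View pics/s2.png

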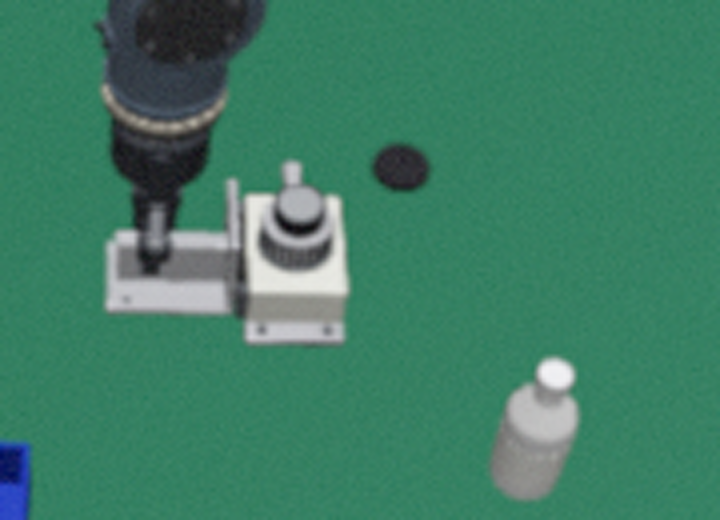

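The crop shows the bracket against the pad at (235,250), the lug along the head's -x at (291,172), and the cap and bottle undisturbed. I seat the foot a touch more and check that it holds.

Call:
carry_out([
  [[0.5,0,0.6],0],
  [[0.5,0,0.6],0],
])

```text
time: 28.32
tool_pos: [537.4, 64.2, 21.2]
eef_rot: [2.281, 2.119, -0.022]
ft_force: [-5.4, -10.0, 17.5]
gripper_width: 12.9
```

```bash
python3 - <<'E'
from e import *
edges(); 
for i in range(8): read_camera('top')
flat(); edges()
E
```

```text
t 28.3167 pos [537.4  64.2  21.2] head 1.4973 tilt [ 0.009 -0.031] F [ -5.4 -10.   17.5] T [-1.32  1.66  0.54]
plate top z 85.5 X range [-33.4  35. ]
plate front n 19 slope 0.0168 Y0 -47.98 std 0.06
plate back n 21 slope 0.0161 Y0 -53.6 std 0.11
pad X [-29.5  30.4]
pad front n 18 slope 0.0152 Y0 -47.96 std 0.08
nest X None
head front n 32 slope 0.0097 Y0 -38.76 std 1.59
head X [-48.4  49. ]
rib 4366 dz/dX 0.0015 dz/dY -0.0004 z 52.73 Y [-138.  -65.]
foot 6036 dz/dX 0.0008 dz/dY -0.0 z 6.71 Y [-136.  -78.]
platetop 5477 dz/dX 0.0007 dz/dY -0.0782 z 85.53 Y [-54. -48.]
bench 28978 dz/dX 0.0001 dz/dY 0.0002 z 0.73 Y [-148.  -62.]
headtop 13958 dz/dX 0.0003 dz/dY 0.0033 z 50.56 Y [-37.  -4.]
t 28.8167 pos [537.4  64.2  21.2] head 1.4973 tilt [ 0.009 -0.031] F [-4.3 -9.7 14.8] T [-1.42  1.42  0.48]
plate top z 85.6 X range [-33.4  34.9]
plate front n 20 slope 0.0166 Y0 -47.95 std 0.08
plate back n 22 slope 0.0161 Y0 -53.62 std 0.1
pad X [-29.5  30.5]
pad front n 18 slope 0.0161 Y0 -47.98 std 0.08
nest X None
head front n 32 slope 0.0092 Y0 -38.81 std 1.63
head X [-48.5  49. ]
```

The hold is steady, flat, square and centred, with the pad in about 7.5 mm.

```bash
python3 -c "
from bench import *
print(close_job())"
```

```text
the job is handed in; nothing more can be done
None
```

I turned the collar about 1.3 rad clockwise by its lug until the lug stood over the index rib. Then I carried the bracket to the pad, pressed it on and handed the job in at 28.8 s while still holding it.

**Last checks:**
- **Lug:** within about 1° of the head's -x axis. I measured this before moving the bracket. The last scene view shows it still there by eye, but the network's lug-tip point in that view was a few mm off in y, about its stated accuracy.
- **Plate on pad:** parallel to within 0.002 rad and centred to within about 0.5 mm.
- **Foot:** flat on the bench, with slopes under 0.001. The hand presses it down with about 15 N.
- **Pad:** pushed in about 7.5 mm of its 16 mm, so roughly 7.5 N. It stayed steady over the last 0.5 s I watched.
- **Other things on the bench:** I kept clear of them. The cap and bottle read as at the start; I did not recheck the bin and screwdriver.

**What disagreed:**
- **Pushing force:** the wrist reads about 10 N along the push, more than the 7.5 N at the pad. I put the difference down to the foot's friction on the bench, but did not confirm it.
- **Tool tilt:** the tool ended tilted about 1.8°, but the bracket turned in the finger pads and stayed flat.
- **First lug grasp:** it slipped and shut above the lug, so I repeated it lower.

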